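# Jig the tray and hold the hardness tester on the heel

## Task

Slide the plywood tray with the rubber heel on it into the slotted steel jig until it is fully home against the stop. Then take the hardness tester out of its block and, gripping it, hold it upright with its tip inside the chalk ring on the heel, pressed gently so that the spring plunger is about half in, never rammed to its end; finish while still holding it there, without letting go. Leave the hammer, tin, brush and bottle alone.

Things in the scene. Friction and masses are not known exactly. Their poses are not given: they have to be found in the camera images.
- jig: Fixed steel jig: two rails along its y, 126 mm apart inside, 154 outside, 24 high, and a stop. Mouth at -y with flared ends; the tray slides in to +y. Origin on the bench midway between the rails: stop face at y = +65 mm, straight rails from y = -45, flares from there to y = -70. Lips reach 8 mm inwards over slots 20 mm high, open down to the bench.
- tray: Loose plywood tray on the bench, 0.35 kg: open box 120 (x) x 130 (y) x 12 mm, walls and floor 5 mm. A tongue 30 mm wide on its -y side carries an upright grip block 30 (x) x 24 (y) mm, 50 mm high from the bench. Origin at the centre of the box's underside. The +y side enters the jig first; fully home, its origin and axes match the jig's (3 mm play each side) and the block stays outside.
- tray_centre (a point): Point of the tray 6 mm above its origin; axes as the tray's.
- tray_grip (a point): Middle of the tray's grip block at a good height to grip it, 35 mm above the bench, 105 mm to -y from the tray's origin; axes as the tray's. The block rises 15 mm above this point.
- heel: Loose D-shaped shoe heel of hard black rubber, flat top, standing on the tray's floor: 62 mm wide (x), 70 mm long (y, rounded at +y), 28 mm high, about 0.12 kg. Origin at the centre of its underside.
- heel_spot (a point): Centre of the chalk ring (18 mm across) on the heel's top face, on its centre line 8 mm towards the rounded end from the middle, 28 mm above the heel's underside; axes as the heel's.
- stand: Fixed wooden block 70 x 70 mm, 60 mm high, with an upright hole 21 mm wide and 55 mm deep in the middle of its top, in which the tester stands. Origin at the centre of its underside.
- tester: Loose pen-shaped hardness tester, 0.2 kg, upright in the block: square barrel 26 x 26 x 60 mm, resting on the block's top; below it a nose 17 mm wide, 30 mm long, in the hole; then a spring plunger 8 mm wide sticking out 20 mm. On top a cap 22 mm wide, 6 mm high. Origin on its axis at the unpressed plunger's tip; z points up to the cap, x and y are square to the barrel's faces.
- tester_grip (a point): Point on the tester's axis in the barrel, 82 mm above the unpressed tip, where it is best gripped (34 mm below the top of the cap, 22 mm above the block's top at the start); axes as the tester's.
- tester_tip (a point): Tip of the tester's plunger.
- plunger (a joint): How far the tester's plunger is pushed in, m: 0 unpressed, 0.016 fully in. The spring pushes with 1 N at the start of travel, 5 N half in (0.008), 9 N fully in.
- hammer: Hammer lying on the bench, a bystander.
- tin: Round tin of wax, 76 mm wide, 32 mm high, a bystander.
- brush: Flat glue brush with a wooden handle lying on the bench, a bystander.
- bottle: Red plastic bottle, 60 mm wide, 150 mm tall, a bystander.
Things that resemble listed ones, but are neither listed nor needed, are in the scene too. There is more than one size of the tray; the job needs the largest.

How it is judged:
On the way, in this order (a step that is already met when the one before it is completed fails the run):
1. the tray, still carrying the heel, is fully home in the jig (y of tray_centre in the frame of jig between -0.006 and 0.006 m and x of tray_centre in the frame of jig between -0.006 and 0.006 m and angle between the y axis of tray_centre and the y axis of jig, either way round below 0.09 rad and height (world z) of tray_centre below 0.014 m and x of heel_spot in the frame of tray_centre between -0.05 and 0.05 m and y of heel_spot in the frame of tray_centre between -0.06 and 0.06 m and angle between heel_spot's own z axis and vertical below 0.1 rad and z of heel_spot in the frame of tray_centre between 0.022 and 0.034 m), for 0.2 s.
2. the gripped tester is held upright on the ring with its plunger about half in (horizontal distance between tester_tip and heel_spot below 0.009 m and value of joint plunger between 0.004 and 0.012 m and angle between tester_grip's own z axis and vertical below 0.12 rad and contact force between tester and heel between 1.5 and 9 N and contact force between the fingers and tester above 1 N and contact force between tester and stand below 0.05 N and contact force between tester and tray below 0.05 N and contact force between tester and jig below 0.05 N), for 0.3 s.
At the end, for the whole second after the job is handed in: Tray home in the jig within 6 mm, heel flat in it; tester gripped, touching neither block, tray nor jig, upright within 0.12 rad, tip within 9 mm of the ring's centre, plunger pushed in 4 to 12 mm by the heel (1.5 to 9 N) (all of step 1 and all of step 2); the arm keeps its last pose, push and grip.
It fails at once if a bystander is moved more than 30 mm (distance of any of hammer, tin, brush, bottle from where it was at the start of the episode above 0.03 m).
It fails at once if the tester's plunger is rammed to its end (15.5 mm of 16) or presses the heel with more than 15 N (value of joint plunger above 0.0155 m or contact force between tester and heel above 15 N).
It also fails if it takes over 61 s, if anything falls off the work surface, if the arm or the gripper's body presses on something with over 40 N, if the wrist force passes 120 N, or if a joint passes its speed limit or range.

## Robot

A 6-joint arm with a two-finger parallel gripper is mounted at the origin on the work surface. World frame = base frame: x ahead of the robot, y to its left, z up, the work surface at z = 0. Lengths are in m, angles in rad, forces in N, time in s.
With the tool pointing down it reaches from about 0.35 to 0.775 m from the base axis. Payload 7.3 kg.
Tool frame: the origin (TCP) lies at the very end of the fingers, on their centre line; the grasp point (between the pads) lies 19 mm behind it; z points along the fingers, y is the line along which they close (so a half turn about z gives the same grasp; the last joint's range is limited). The gripper opens to 92 mm and grips with 3 to 60 N. Pads are 19 mm wide; open, the fingers measure 130 mm over their backs; the gripper's body (75 mm by 190 mm) begins 47 mm behind the grasp point.
Start: joints at [1.096, 0.342, 1.524, -0, 1.275, -0.146], TCP at [0.17, 0.497, 0.189] pointing down, gripper open.
Joint ranges: [-2.53, 2.53], [-0.77, 2.02], [0.04, 2.7], [-1, 4.14], [0.28, 2.66], [-3.11, 3.11]. Speed limits (rad/s): [2.57, 2.57, 3.14, 3.14, 3.14, 3.14].

## Interface

Orientations are given as [roll, pitch, yaw] about the fixed x, y, z axes, in that order (R = Rz(yaw) Ry(pitch) Rx(roll)).
In Python, from cell import robot gives the robot as it stands. The module is installed in compiled form; this text tells all that it offers.
- The arm moves only by the tool arm_command, never from a script. Its argument "moves" is a list of rows, each a list of 3 entries, a list of its own where there are three numbers: the shift along the tool's x, y, z in m, then the turn, a rotation vector about the tool's x, y, z in rad, then the finger opening in m, from 0 to 0.0918. In form: [[[dx, dy, dz], [ax, ay, az], claw], ...]. A call has exactly 5 rows; each row is the pose to reach, as a shift and turn from the pose commanded when the call began, along the tool's axes at that moment; what a row does not reach only later rows make up. A row lasts 1/10 s, in which the tool goes at most 50 mm and 8.59 degrees, less where a joint would pass 70% of its speed; a pose out of reach is approached as far as the arm can. A call with a gripper value outside its range is refused whole. The fingers move at their own pace and stop on an object; "squeeze" is the grip in N (left out, the last holds). Time passes only in rows, so rows that repeat a pose let the fingers close, or fill a call up. It gives the time, the measured TCP pose, the force, the opening and the grip force at its end, in the units of the state.
- robot.observe(): the state, without advancing time (a new reading comes with each control period).
- robot.read_camera(name): name is "scene" or "top" or "wrist"; returns the picture (480x640x3 uint8, red, green, blue); there is no depth.
- robot.camera_model(name): a dict with "fx", "fy", "cx", "cy" (pixels), "k1" (the pictures are not rectified: a ray, as slopes to the right and down, at radius r is drawn at 1 + k1 r^2 times it, then the intrinsics apply), "R" (3x3) and "t" (3): a world point X has camera coordinates R X + t. Camera axes: x right, y down, z forward; pixel columns grow to the right and rows downward; lengths in m; the calibration is good to about 2 mm. A picture is of the moment at which its call begins: read the wrist's pose just before it. camera_model takes no time and is no camera call; for the wrist camera it gives the pose at the moment of the call.
- robot.hand_in(): hands the job in; it is judged then, once.
The state is a dict: "time": time; "qpos": joint angles; "qvel": joint speeds; "joint_efforts": joint torques, N m; "tool_pos": TCP position; "tool_rot": TCP orientation; "contact_force": force on the tool from outside, world axes, zero at the start; "torque": the same for the moment, N m; "opening": finger opening in m; "grip_force": force on a finger pad.
Only numpy, scipy, OpenCV 4.12 (cv2) and the standard library are available. Lean on these libraries where they do the work, as an engineer would, in place of code of your own. Each camera call takes 0.05 s, during which the arm holds its last target. There are 200 camera calls.

## Working session

There is one attempt and no reset: what is moved stays moved. The work goes in short steps, Python scripts to look and compute and a tool call to move; the robot and the scene stay as the last step left them, time stands still between calls to the robot, and variables do not carry over. Pictures are saved under pics/ and viewed, at most 10 in all, crops included, and the job is handed in when it is done.

Besides the shell and the picture viewer there is one more tool, called after "Request:" in YAML: its name, and indented under it one key for each argument. arm_command: Moves the arm, as the interface text tells. Its arguments: {"type":"object","properties":{"moves":{"type":"array"},"squeeze":{"type":"number"}},"required":["moves"]}

```bash
mkdir -p pics
cat > h.py <<'E'
import numpy as np, cv2
from scipy.spatial.transform import Rotation as Ro
from cell import robot
def save(name,fn):
    m=robot.camera_model(name); im=robot.read_camera(name)
    cv2.imwrite('pics/'+fn,cv2.cvtColor(im,cv2.COLOR_RGB2BGR))
    np.savez('pics/'+fn[:-4]+'.npz',**{k:np.array(v) for k,v in m.items()})
    return im,m
def load(fn):
    return dict(np.load('pics/'+fn[:-4]+'.npz'))
def proj(m,X):
    c=np.asarray(X,float).reshape(-1,3)@np.array(m['R']).T+np.array(m['t']); s=c[:,:2]/c[:,2:]
    s=s*(1+m['k1']*(s**2).sum(1,keepdims=True))
    return s*[m['fx'],m['fy']]+[m['cx'],m['cy']]
def unproj(m,px,z):
    K=np.array([[m['fx'],0,m['cx']],[0,m['fy'],m['cy']],[0,0,1]],float)
    s=cv2.undistortPoints(np.asarray(px,float).reshape(-1,1,2),K,np.array([float(m['k1']),0,0,0])).reshape(-1,2)
    R=np.array(m['R']);t=np.array(m['t']); d=np.c_[s,np.ones(len(s))]@R; o=-R.T@t
    z=np.broadcast_to(z,len(s))
    return o+d*((z-o[2])/d[:,2])[:,None]
E
python3 - <<'E'
from h import *
a,_=save('scene','s0.png');b,m=save('top','t0.png')
s=robot.observe();print({k:np.round(v,3) for k,v in s.items()})
print(m)
E
```

```text
{'time': np.float64(0.1), 'qpos': array([ 1.096,  0.343,  1.525,  0.   ,  1.275, -0.146]), 'qvel': array([ 0.001, -0.001, -0.001, -0.001, -0.001,  0.   ]), 'joint_efforts': array([ 2.0000e-03, -4.3200e+01, -2.4469e+01,  7.2000e-02,  5.3000e-02,
       -0.0000e+00]), 'tool_pos': array([0.169, 0.497, 0.188]), 'tool_rot': array([-3.14 , -0.   ,  2.813]), 'contact_force': array([ 0.813,  0.007, -0.394]), 'torque': array([ 0.041,  0.033, -0.018]), 'grip_force': np.float64(0.0), 'opening': np.float64(0.091)}
{'fx': 594.2523809769328, 'fy': 594.2523809769328, 'cx': 325.7649208777253, 'cy': 250.24715381244036, 'k1': -0.18230721097601307, 'R': array([[-0.02625995, -0.99958579, -0.01177528],
       [-0.9840401 ,  0.02792183, -0.17574256],
       [ 0.17599855,  0.00697236, -0.98436573]]), 't': array([-0.04118399,  0.58394159,  1.23062225])}
```

View pics/t0.png

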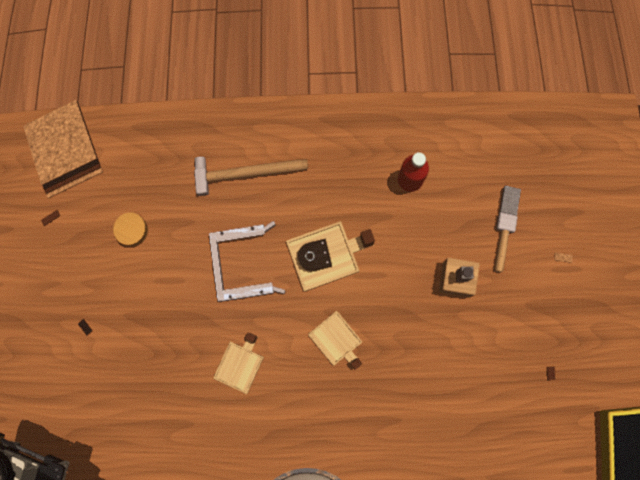

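View pics/s0.png

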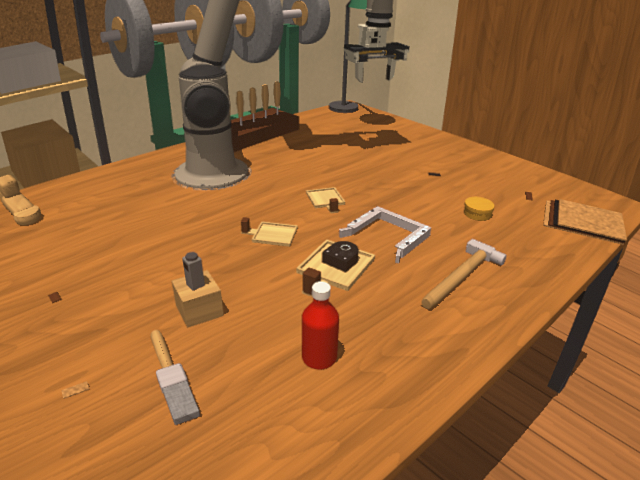

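The top picture shows the jig at about (213–285, 225–300), with its mouth facing right. There are three trays. The largest is at (322,256) and carries the heel, with its block at (367,238). The smaller ones are at (239,366) and (335,340). The (322,256) tray fits the description because it is the largest and has the heel on it. The stand with the tester is at (461,277). I'll enlarge this area to confirm.

Run:
```python
import cv2
im=cv2.imread('pics/t0.png')[200:400,200:490]  # offset 200,200
c=im[:, :]
c=cv2.resize(im[0:110,0:200],None,fx=4,fy=4,interpolation=cv2.INTER_CUBIC)
cv2.imwrite('pics/c0.png',c)
c=cv2.resize(cv2.imread('pics/t0.png')[245:310,430:495],None,fx=6,fy=6,interpolation=cv2.INTER_CUBIC)
cv2.imwrite('pics/c1.png',c)
```

```text
(no output)
```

View pics/c0.png

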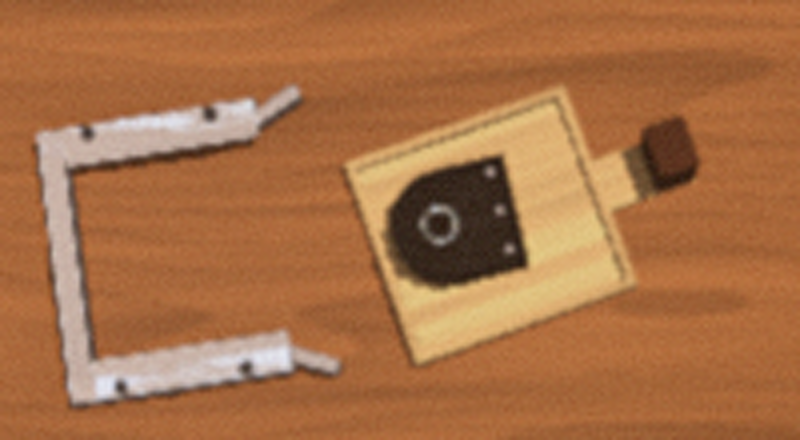

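The crop confirms it: the tray at crop centre (490,225) is the big one, with the heel and ring on it at (439,224) and the block at (668,150). The jig mouth faces right. Now I'll fit the poses.

```bash
cat >> h.py <<'E'
from scipy.optimize import least_squares
def fit(m,pts,px,x0):
    pts=np.array(pts,float);px=np.array(px,float)
    def W(p):
        c,s=np.cos(p[2]),np.sin(p[2]); return np.c_[p[0]+c*pts[:,0]-s*pts[:,1],p[1]+s*pts[:,0]+c*pts[:,1],pts[:,2]]
    r=least_squares(lambda p:(proj(m,W(p))-px).ravel(),x0)
    return r.x, np.abs(r.fun).reshape(-1,2).max(1).round(1)
def mat(yaw): return Ro.from_euler('xyz',[np.pi,0,yaw])
def rel(pos,yaw):
    "shift/turn in current tool axes (from measured pose) to go to pos,yaw pointing down"
    s=robot.observe(); R=Ro.from_euler('xyz',s['tool_rot'])
    d=R.inv().apply(np.array(pos)-s['tool_pos']); t=(R.inv()*mat(yaw)).as_rotvec()
    return d.round(4),t.round(3)
E
python3 - <<'E'
from h import *
m=load('t0.png')
f=lambda L:np.array(L)/4.+200
g=unproj(m,[[250,262]],[0])[0]
print('jig',*fit(m,[(.077,-.045,.024),(.055,-.045,.024),(-.055,-.045,.024),(-.077,-.045,.024),(.055,.065,.024),(-.055,.065,.024)],f([(258,100),(260,138),(287,333),(293,370),(70,170),(95,360)]),[g[0],g[1],.1]))
g=unproj(m,[[322,256]],[0])[0]
print('tray',*fit(m,[(.06,.065,.012),(-.06,.065,.012),(.06,-.065,.012),(-.06,-.065,.012)],f([(345,163),(413,362),(565,87),(635,285)]),[g[0],g[1],.3]))
print('ring',unproj(m,f([(439,224)]),.033))
print('blocktop',unproj(m,f([(665,146)]),.05))
print('stand',unproj(m,[[461,275]],.06),'others hammer',unproj(m,[[305,165]],.02),'bottle',unproj(m,[[418,160]],.15))
E
```

```text
jig [0.56681622 0.11360158 0.12600017] [0.2 0.6 0.5 0.4 0.6 0.8]
tray [ 0.5772299  -0.04894616  0.30729857] [0.5 0.3 0.2 0.3]
ring [[ 0.57412312 -0.02164423  0.033     ]]
blocktop [[ 0.61065346 -0.14569103  0.05      ]]
stand [[ 0.51900374 -0.34540026  0.06      ]] others hammer [[ 0.7869175  -0.01475088  0.02      ]] bottle [[ 0.74829484 -0.25262404  0.15      ]]
```

View pics/c1.png

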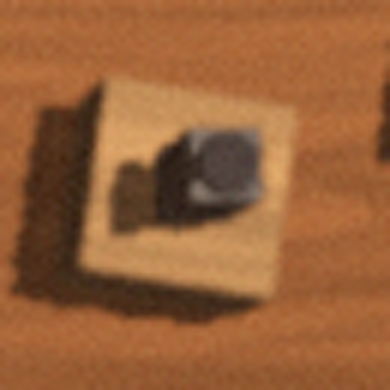

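Everything fits. The stand is seen roughly axis-aligned in c1, with its top at about px (461,276). I'm going above the grip block.

```bash
python3 -c "
from h import *
print(rel([.609,-.147,.13],1.878))"
```

```text
(array([-0.624 , -0.467 ,  0.0588]), array([-0.001,  0.   ,  0.935]))
```

Request:
arm_command:
  moves:
    - [[-0.624,-0.467,0.059],[0,0,0.935],0.07]
    - [[-0.624,-0.467,0.059],[0,0,0.935],0.07]
    - [[-0.624,-0.467,0.059],[0,0,0.935],0.07]
    - [[-0.624,-0.467,0.059],[0,0,0.935],0.07]
    - [[-0.624,-0.467,0.059],[0,0,0.935],0.07]
  squeeze: 40

```text
time: 0.6
tool_pos: [0.3106, 0.2893, 0.1698]
tool_rot: [-3.142, -0.0, 2.057]
contact_force: [1.3, 1.1, 0.4]
opening: 0.0703
grip_force: 0.0
```

```bash
python3 -c "
from h import *
print(rel([.609,-.147,.13],1.878))"
```

```text
(array([-0.5252,  0.0598,  0.0398]), array([-0.   ,  0.   ,  0.179]))
```

Request:
arm_command:
  moves:
    - [[-0.525,0.06,0.04],[0,0,0.179],0.07]
    - [[-0.525,0.06,0.04],[0,0,0.179],0.07]
    - [[-0.525,0.06,0.04],[0,0,0.179],0.07]
    - [[-0.525,0.06,0.04],[0,0,0.179],0.07]
    - [[-0.525,0.06,0.04],[0,0,0.179],0.07]

```text
time: 1.1
tool_pos: [0.4528, 0.0842, 0.1509]
tool_rot: [-3.142, -0.0, 1.884]
contact_force: [0.5, 1.1, 0.1]
opening: 0.07
grip_force: 0.0
```

```bash
python3 -c "
from h import *
print(rel([.609,-.147,.13],1.878))"
```

```text
(array([-0.2681,  0.0775,  0.0208]), array([-0.   , -0.   ,  0.006]))
```

Request:
arm_command:
  moves:
    - [[-0.268,0.078,0.021],[0,0,0.006],0.07]
    - [[-0.268,0.078,0.021],[0,0,0.006],0.07]
    - [[-0.268,0.078,0.021],[0,0,0.006],0.07]
    - [[-0.268,0.078,0.021],[0,0,0.006],0.07]
    - [[-0.268,0.078,0.021],[0,0,0.006],0.07]

```text
time: 1.6
tool_pos: [0.5927, -0.122, 0.1318]
tool_rot: [-3.141, -0.001, 1.877]
contact_force: [0.6, 0.9, -0.6]
opening: 0.0699
grip_force: 0.0
```

Request:
arm_command:
  moves:
    - [[-0.025,0.005,0],[0,0,0],0.07]
    - [[-0.025,0.005,0],[0,0,0],0.07]
    - [[-0.025,0.005,0],[0,0,0],0.07]
    - [[-0.025,0.005,0],[0,0,0],0.07]
    - [[-0.025,0.005,0],[0,0,0],0.07]

```text
time: 2.1
tool_pos: [0.604, -0.1411, 0.1327]
tool_rot: [3.142, -0.0, 1.879]
contact_force: [-0.1, -0.0, 0.6]
opening: 0.07
grip_force: 0.0
```

```bash
python3 -c "
from h import *
print(rel([.609,-.147,.016],1.878))
im,m=save('wrist','w0.png')
print(proj(m,[[.609,-.147,.05],[.577,-.049,.012]]))"
```

```text
(array([-0.0072,  0.0029,  0.1167]), array([ 0.   , -0.   ,  0.001]))
[[321.68026876 244.99400177]
 [320.5014711  103.48264579]]
```

View pics/w0.png

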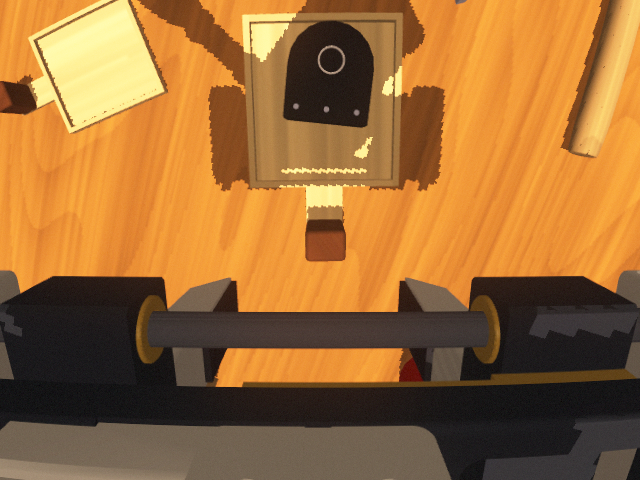

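The wrist view shows the block top at (306–346, 222–261), the tray's corners at (245,14), (402,13), (401,187) and (249,188), and the ring at (331,60).

```bash
python3 -c "
from h import *
m=load('w0.png')
print(fit(m,[(-.06,.065,.012),(.06,.065,.012),(.06,-.065,.012),(-.06,-.065,.012)],[(245,14),(402,13),(402,187),(249,188)],[.577,-.049,.3]))
print(unproj(m,[[326,241]],.05),unproj(m,[[331,60]],.033))
print(rel([.611,-.147,.016],1.872))"
```

```text
(array([ 0.57985664, -0.0475558 ,  0.31974024]), array([1.4, 2. , 2.8, 2.1]))
[[ 0.61109689 -0.14314458  0.05      ]] [[ 0.57542954 -0.02020326  0.033     ]]
(array([-0.0076,  0.0047,  0.1169]), array([ 0.   , -0.   ,  0.007]))
```

Request:
arm_command:
  moves:
    - [[-0.006,0.0045,0.03],[0,0,0],0.07]
    - [[-0.006,0.0045,0.06],[0,0,0],0.07]
    - [[-0.006,0.0045,0.09],[0,0,0],0.07]
    - [[-0.006,0.0045,0.117],[0,0,0],0.07]
    - [[-0.006,0.0045,0.117],[0,0,0],0.07]

```text
time: 2.65
tool_pos: [0.6077, -0.145, 0.0119]
tool_rot: [-3.136, -0.005, 1.879]
contact_force: [-0.4, 0.7, -0.6]
opening: 0.07
grip_force: 0.0
```

Request:
arm_command:
  moves:
    - [[0,0,0],[0,0,0],0.05]
    - [[0,0,0],[0,0,0],0.03]
    - [[0,0,0],[0,0,0],0.02]
    - [[0,0,0],[0,0,0],0.02]
    - [[0,0,0],[0,0,0],0.02]

```text
time: 3.15
tool_pos: [0.6109, -0.1469, 0.0162]
tool_rot: [3.141, 0.001, 1.878]
contact_force: [-0.2, 0.5, -0.2]
opening: 0.0346
grip_force: 0.0
```

```bash
python3 -c "
from h import *
s=robot.observe();print(s['tool_pos'],s['tool_rot'],s['opening'],s['grip_force'],s['contact_force'])
im,m=save('top','t1.png')
c=cv2.imread('pics/t1.png')[200:310,200:400]
cv2.imwrite('pics/c2.png',cv2.resize(c,None,fx=4,fy=4,interpolation=cv2.INTER_CUBIC))"
```

```text
[ 0.61087705 -0.14693725  0.01619647] [3.14057577e+00 6.99655236e-04 1.87776768e+00] 0.03461477668506792 0.0 [-0.16412476  0.45506308 -0.22886451]
```

Request:
arm_command:
  moves:
    - [[0,0,0],[0,0,0],0.02]
    - [[0,0,0],[0,0,0],0.02]
    - [[0,0,0],[0,0,0],0.02]
    - [[0,0,0],[0,0,0],0.02]
    - [[0,0,0],[0,0,0],0.02]

```text
time: 3.7
tool_pos: [0.6105, -0.1468, 0.0153]
tool_rot: [-3.142, -0.0, 1.878]
contact_force: [-0.7, -0.3, -0.6]
opening: 0.0199
grip_force: 0.0
```

```bash
python3 -c "
from h import *
print(robot.observe()['tool_pos'],robot.observe()['opening'])
print(rel([.5985,-.137,.0155],.126+np.pi/2))"
```

```text
[ 0.61052181 -0.1467545   0.01533234] 0.019913397798733086
(array([ 0.0129, -0.0085, -0.0002]), array([-0.   , -0.   ,  0.181]))
```

The fingers closed to 20 mm with no grip force, so I'm taking a look.

```bash
python3 -c "
from h import *
save('wrist','w1.png'); im,m=save('scene','s1.png')
p=proj(m,[[.61,-.147,.03]])[0].astype(int);print(p)
c=cv2.imread('pics/s1.png')[p[1]-60:p[1]+60,p[0]-60:p[0]+100]
a=cv2.resize(c,(400,300),interpolation=cv2.INTER_CUBIC)
b=cv2.resize(cv2.imread('pics/w1.png'),(400,300))
cv2.imwrite('pics/c3.png',np.hstack([a,b]))"
```

```text
[310 279]
```

View pics/c3.png

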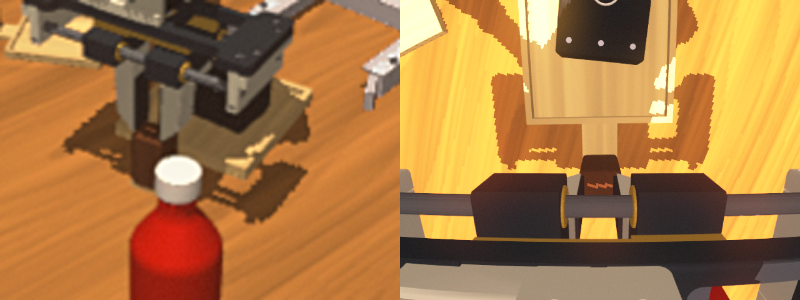

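```bash
python3 -c "
from h import *
m=load('w1.png')
R=Ro.from_euler('xyz',[np.pi,0,1.878]);tp=np.array([.6105,-.1468,.0153])
u=unproj(m,[[296,250],[352,250],[291,312],[356,312]],.05)
print(R.inv().apply(u-tp).round(4))
print('tray',fit(m,[(.06,-.065,.012),(-.06,-.065,.012)],[(433,196),(201,196)],[.577,-.049,.3]))
m0=load('w0.png')
tp=np.array([.604,-.141,.1327])
print(R.inv().apply(unproj(m0,[[306,222],[346,222],[306,261],[346,261]],.05)-tp).round(4))
cv2.imwrite('pics/c4.png',cv2.resize(cv2.imread('pics/w1.png')[180:400,220:420],None,fx=2.7,fy=2.7,interpolation=cv2.INTER_CUBIC))
print(R.as_matrix().round(2))
"
```

```text
[[ 0.0218 -0.0093 -0.0347]
 [ 0.0218  0.0147 -0.0347]
 [-0.0071 -0.012  -0.0347]
 [-0.0071  0.0171 -0.0347]]
tray (array([ 0.5784172 , -0.04684114,  0.30674255]), array([0.5, 0.5]))
[[ 0.01   -0.0085  0.0827]
 [ 0.0101  0.0206  0.0827]
 [-0.0196 -0.0087  0.0827]
 [-0.0196  0.0211  0.0827]]
[[-0.3   0.95  0.  ]
 [ 0.95  0.3   0.  ]
 [ 0.    0.   -1.  ]]
```

View pics/c4.png

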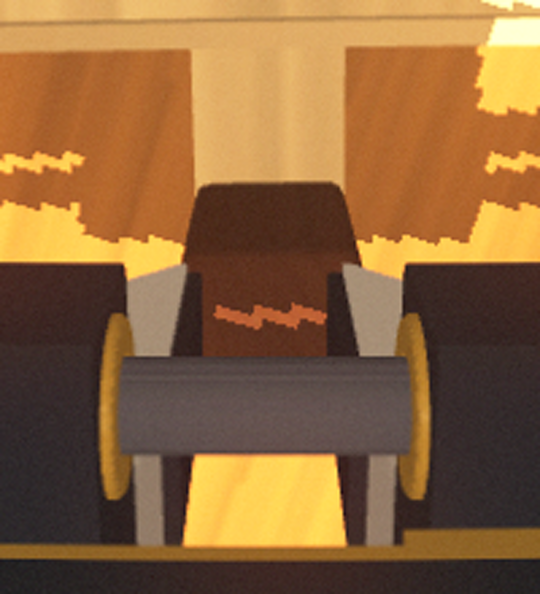

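```bash
python3 -c "
from h import *
m=load('w1.png')
R=Ro.from_euler('xyz',[np.pi,0,1.878]);tp=np.array([.6105,-.1468,.0153])
for z in (0,-.019,-.04):
  for x in (.0095,-.0095):
    p=proj(m,R.apply([[x,-.01,z],[x,.01,z],[x,-.015,z],[x,.015,z]])+tp); print(z,x,((p-[220,180])*2.7).round(0).tolist())
u=unproj(m,[[320,274],[320,180+185/2.7]],[.05,.012]);print(R.inv().apply(u-tp).round(4))
s=robot.observe();print(s['opening'],s['grip_force'])
"
```

```text
0 0.0095 [[212.0, 202.0], [316.0, 202.0], [186.0, 202.0], [342.0, 202.0]]
0 -0.0095 [[214.0, 294.0], [314.0, 294.0], [188.0, 294.0], [340.0, 294.0]]
-0.019 0.0095 [[207.0, 232.0], [321.0, 232.0], [179.0, 232.0], [349.0, 232.0]]
-0.019 -0.0095 [[209.0, 332.0], [319.0, 332.0], [181.0, 332.0], [347.0, 332.0]]
-0.04 0.0095 [[200.0, 273.0], [328.0, 273.0], [169.0, 273.0], [360.0, 273.0]]
-0.04 -0.0095 [[202.0, 384.0], [326.0, 384.0], [171.0, 384.0], [357.0, 384.0]]
[[ 0.0109  0.001  -0.0347]
 [ 0.012   0.0012  0.0033]]
0.020173147811822223 0.0
```

Request:
arm_command:
  moves:
    - [[0,0,0],[0,0,0],0.0]
    - [[0,0,0],[0,0,0],0.0]
    - [[0,0,0],[0,0,0],0.0]
    - [[0,0,0],[0,0,0],0.0]
    - [[0,0,0],[0,0,0],0.0]
  squeeze: 40

```text
time: 4.3
tool_pos: [0.6105, -0.1468, 0.0154]
tool_rot: [3.141, -0.0, 1.878]
contact_force: [-0.3, 0.1, -0.3]
opening: 0.0006
grip_force: 0.0
```

```bash
python3 -c "
from h import *
im,m=save('scene','s2.png')
c=cv2.imread('pics/s2.png')[200:320,240:380]
a=cv2.resize(c,None,fx=4,fy=4,interpolation=cv2.INTER_CUBIC)
cv2.imwrite('pics/c5.png',a)
tp=robot.observe()['tool_pos']
print(((proj(m,[tp,tp+[0,0,.019],[.609,-.147,.05],[.609,-.147,0]])-[240,200])*4).round())"
```

```text
[[284. 342.]
 [284. 311.]
 [282. 283.]
 [281. 365.]]
```

View pics/c5.png

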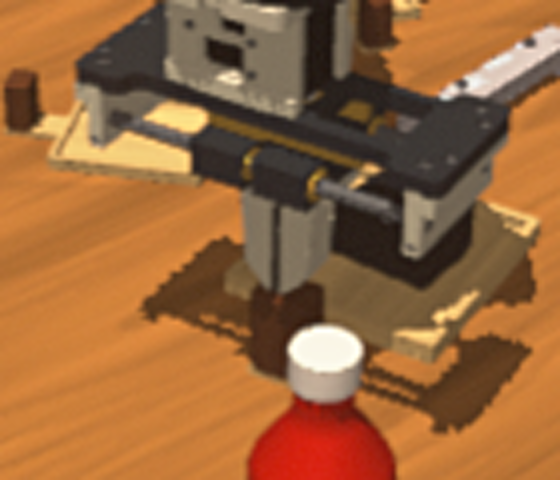

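```bash
python3 -c "
from h import *
m=load('w0.png')
R=Ro.from_euler('xyz',[np.pi,0,1.879]);tp=np.array([.6041,-.1411,.1327])
for z in (0,-.019,-.04,-.06):
  for x in (.0095,-.0095):
    p=proj(m,R.apply([[x,-.035,z],[x,.035,z],[x,-.054,z],[x,.054,z]])+tp); print(z,x,p.round(0).tolist())
Rm=np.array(m['R']);c=-Rm.T@m['t'];print('cam in tool',R.inv().apply(c-tp),'axis',R.inv().apply(Rm[2]))
s=robot.observe();print(s['qpos'],s['tool_pos'])
"
```

```text
0 0.0095 [[251.0, 255.0], [385.0, 255.0], [215.0, 255.0], [421.0, 255.0]]
0 -0.0095 [[253.0, 289.0], [383.0, 289.0], [217.0, 289.0], [418.0, 289.0]]
-0.019 0.0095 [[244.0, 266.0], [391.0, 266.0], [205.0, 266.0], [431.0, 266.0]]
-0.019 -0.0095 [[246.0, 303.0], [389.0, 303.0], [208.0, 303.0], [428.0, 303.0]]
-0.04 0.0095 [[236.0, 281.0], [400.0, 281.0], [192.0, 281.0], [444.0, 281.0]]
-0.04 -0.0095 [[238.0, 322.0], [398.0, 322.0], [195.0, 322.0], [441.0, 322.0]]
-0.06 0.0095 [[225.0, 300.0], [411.0, 300.0], [175.0, 299.0], [461.0, 299.0]]
-0.06 -0.0095 [[228.0, 345.0], [408.0, 345.0], [180.0, 344.0], [456.0, 344.0]]
cam in tool [ 0.06682914 -0.00020918 -0.19622889] axis [-2.50551431e-01  3.05679992e-04  9.68103242e-01]
[-3.57958761e-01  6.97560191e-01  1.42827009e+00  1.15647313e-04
  1.01569901e+00 -6.65040841e-01] [ 0.61056321 -0.14678817  0.01541843]
```

The fingertips show up about 38 mm short of the reported TCP. In the wrist picture the tip corners at (237,279) and (400,279) match tool z = −0.038, and the scene view shows the fingers ending just above the block top. I'll treat the real fingertip as 38 mm behind the reported TCP, then reopen and go lower.

Request:
arm_command:
  moves:
    - [[0,0,0],[0,0,0],0.06]
    - [[0,0,0],[0,0,0],0.06]
    - [[0,0,0],[0,0,0],0.06]
    - [[0,0,0],[0,0,0],0.06]
    - [[0,0,0],[0,0,0],0.06]

```text
time: 4.85
tool_pos: [0.6105, -0.1468, 0.0154]
tool_rot: [3.142, -0.0, 1.878]
contact_force: [-0.5, 0.8, -0.7]
opening: 0.0358
grip_force: 0.0
```

Request:
arm_command:
  moves:
    - [[0,0.001,0.005],[0,0,0],0.06]
    - [[0,0.001,0.012],[0,0,0],0.06]
    - [[0,0.001,0.02],[0,0,0],0.06]
    - [[0,0.001,0.028],[0,0,0],0.06]
    - [[0,0.001,0.034],[0,0,0],0.06]

```text
time: 5.35
tool_pos: [0.611, -0.1463, -0.0199]
tool_rot: [-3.141, -0.001, 1.878]
contact_force: [-0.1, -0.1, 0.1]
opening: 0.0601
grip_force: 0.0
```

Request:
arm_command:
  moves:
    - [[0,0,0],[0,0,0],0.04]
    - [[0,0,0],[0,0,0],0.02]
    - [[0,0,0],[0,0,0],0.02]
    - [[0,0,0],[0,0,0],0.02]
    - [[0,0,0],[0,0,0],0.02]

```text
time: 5.85
tool_pos: [0.6117, -0.1466, -0.0181]
tool_rot: [3.141, 0.0, 1.878]
contact_force: [-0.3, 0.4, 1.5]
opening: 0.03
grip_force: 39.9
```

Gripped at 30 mm with 40 N. Now aligning with the jig.

```bash
python3 -c "
from h import *
print(rel([.5985,-.137,-.018],.126+np.pi/2))"
```

```text
(array([ 0.0131, -0.0096, -0.0002]), array([0.   , 0.   , 0.181]))
```

Request:
arm_command:
  moves:
    - [[0.003,-0.002,0],[0,0,0.04],0.02]
    - [[0.006,-0.004,0],[0,0,0.08],0.02]
    - [[0.009,-0.006,0],[0,0,0.12],0.02]
    - [[0.011,-0.008,0],[0,0,0.16],0.02]
    - [[0.013,-0.0096,0],[0,0,0.181],0.02]

```text
time: 6.35
tool_pos: [0.5986, -0.1375, -0.0182]
tool_rot: [3.141, 0.001, 1.696]
contact_force: [0.0, -3.3, 0.6]
opening: 0.0298
grip_force: 39.9
```

```bash
python3 -c "
from h import *
s=robot.observe();print(s['tool_pos'],s['tool_rot'],s['contact_force'])
im,m=save('wrist','w2.png');im,t=save('top','t2.png')
c=cv2.resize(cv2.imread('pics/t2.png')[205:310,205:345],None,fx=4,fy=4,interpolation=cv2.INTER_CUBIC)
w=cv2.resize(cv2.imread('pics/w2.png')[0:300],(640,300))
w=w[:, 0:640]
print(c.shape)
o=np.zeros((600,800,3),np.uint8);o[:300,:640]=w;o[300:600,:560]=c[:300]
cv2.imwrite('pics/c6.png',o)"
```

```text
[ 0.59861247 -0.13750414 -0.01818036] [3.14076147e+00 1.00674665e-03 1.69579888e+00] [ 0.02200788 -3.26229306  0.55007369]
(420, 560, 3)
```

View pics/c6.png

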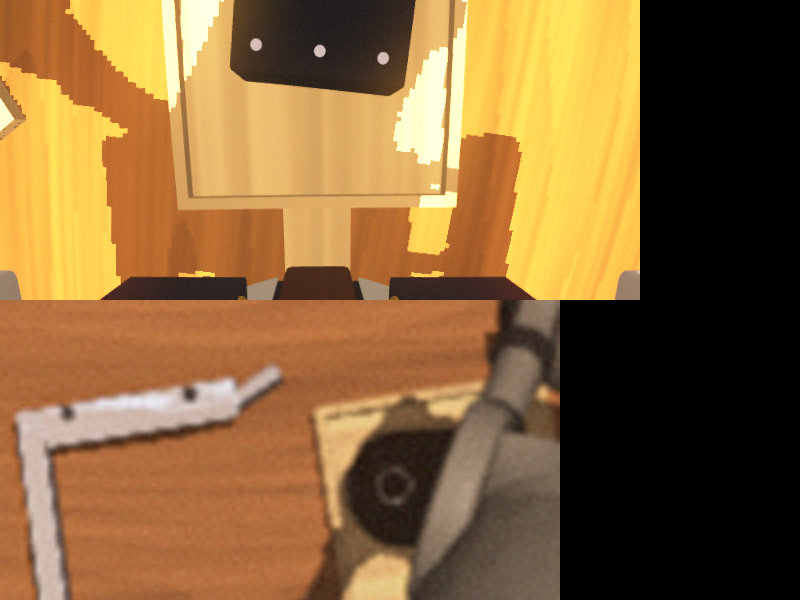

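The upper half is the wrist view, with the tray's rear corners at (178,209) and (456,207). The lower half is the top view, with the tray's front corner at crop (317,110), its front edge running to (335,227) and its side edge to (485,83).

```bash
python3 -c "
from h import *
m=load('t2.png')
u=unproj(m,np.array([(317,110),(335,227),(485,83)])/4+205,.012)
J=np.array([.5668,.1136]);c,s=np.cos(.126),np.sin(.126);Rj=np.array([[c,-s],[s,c]])
print(((u[:,:2]-J)@Rj).round(4))
w=load('w2.png')
u=unproj(w,[(178,209),(456,207),(163,0),(467,0)],.012);print(((u[:,:2]-J)@Rj).round(4))
s=robot.observe();print((s['tool_pos'][:2]-J)@Rj, s['tool_rot'][2]-np.pi/2-.126)
"
```

```text
[[ 0.0555 -0.0861]
 [-0.0118 -0.0868]
 [ 0.0562 -0.1815]]
[[-0.0605 -0.2141]
 [ 0.0598 -0.2134]
 [-0.0607 -0.1306]
 [ 0.0588 -0.1308]]
[-1.3769617e-04 -2.5283259e-01] -0.00022007275184032782
```

Request:
arm_command:
  moves:
    - [[0.005,0.003,0],[0,0,0],0.02]
    - [[0.015,0.003,0],[0,0,0],0.02]
    - [[0.025,0.003,0],[0,0,0],0.02]
    - [[0.035,0.003,0],[0,0,0],0.02]
    - [[0.045,0.003,0],[0,0,0],0.02]

```text
time: 6.95
tool_pos: [0.5961, -0.0911, -0.0182]
tool_rot: [3.141, 0.001, 1.697]
contact_force: [0.9, -5.4, 4.6]
opening: 0.0302
grip_force: 39.9
```

Request:
arm_command:
  moves:
    - [[0.008,0,0],[0,0,0],0.02]
    - [[0.016,0,0],[0,0,0],0.02]
    - [[0.024,0,0],[0,0,0],0.02]
    - [[0.032,0,0],[0,0,0],0.02]
    - [[0.04,0,0],[0,0,0],0.02]

```text
time: 7.45
tool_pos: [0.591, -0.0518, -0.0182]
tool_rot: [3.141, 0.001, 1.697]
contact_force: [0.4, -6.1, 6.0]
opening: 0.0297
grip_force: 39.9
```

Request:
arm_command:
  moves:
    - [[0.009,0,0],[0,0,0],0.02]
    - [[0.018,0,0],[0,0,0],0.02]
    - [[0.027,0,0],[0,0,0],0.02]
    - [[0.036,0,0],[0,0,0],0.02]
    - [[0.045,0,0],[0,0,0],0.02]

```text
time: 7.95
tool_pos: [0.5852, -0.0071, -0.0182]
tool_rot: [3.141, 0.0, 1.697]
contact_force: [1.1, -5.8, 5.2]
opening: 0.0295
grip_force: 39.9
```

Request:
arm_command:
  moves:
    - [[0.003,0,0],[0,0,0],0.02]
    - [[0.006,0,0],[0,0,0],0.02]
    - [[0.009,0,0],[0,0,0],0.02]
    - [[0.012,0,0],[0,0,0],0.02]
    - [[0.014,0,0],[0,0,0],0.02]

```text
time: 8.45
tool_pos: [0.5834, 0.0066, -0.0182]
tool_rot: [3.141, 0.0, 1.697]
contact_force: [-0.0, -5.3, 6.0]
opening: 0.0299
grip_force: 39.9
```

```bash
python3 -c "
from h import *
J=np.array([.5668,.1136]);c,s=np.cos(.126),np.sin(.126);Rj=np.array([[c,-s],[s,c]])
s=robot.observe();print((s['tool_pos'][:2]-J)@Rj,s['contact_force'])"
```

```text
[ 0.0030456  -0.10820053] [-0.04666076 -5.34007107  6.04226385]
```

Not at the stop yet. I'll creep in 1 mm steps and watch the force.

Request:
arm_command:
  moves:
    - [[0.001,0,0],[0,0,0],0.02]
    - [[0.002,0,0],[0,0,0],0.02]
    - [[0.003,0,0],[0,0,0],0.02]
    - [[0.004,0,0],[0,0,0],0.02]
    - [[0.004,0,0],[0,0,0],0.02]

```text
time: 8.95
tool_pos: [0.5829, 0.0106, -0.0182]
tool_rot: [3.141, 0.0, 1.697]
contact_force: [0.9, -4.7, 5.5]
opening: 0.0299
grip_force: 39.9
```

Request:
arm_command:
  moves:
    - [[0.001,0,0],[0,0,0],0.02]
    - [[0.002,0,0],[0,0,0],0.02]
    - [[0.003,0,0],[0,0,0],0.02]
    - [[0.003,0,0],[0,0,0],0.02]
    - [[0.003,0,0],[0,0,0],0.02]

```text
time: 9.45
tool_pos: [0.5826, 0.0133, -0.0182]
tool_rot: [3.141, 0.001, 1.697]
contact_force: [1.3, -5.8, 5.1]
opening: 0.0298
grip_force: 39.9
```

Request:
arm_command:
  moves:
    - [[0.001,0,0],[0,0,0],0.02]
    - [[0.002,0,0],[0,0,0],0.02]
    - [[0.003,0,0],[0,0,0],0.02]
    - [[0.003,0,0],[0,0,0],0.02]
    - [[0.003,0,0],[0,0,0],0.02]

```text
time: 9.95
tool_pos: [0.5821, 0.0133, -0.0182]
tool_rot: [-3.141, 0.004, 1.697]
contact_force: [-1.5, -18.1, 5.3]
opening: 0.0295
grip_force: 40.0
```

Request:
arm_command:
  moves:
    - [[0.001,0,0],[0,0,0],0.02]
    - [[0.001,0,0],[0,0,0],0.02]
    - [[0.002,0,0],[0,0,0],0.02]
    - [[0.002,0,0],[0,0,0],0.02]
    - [[0.002,0,0],[0,0,0],0.02]

```text
time: 10.45
tool_pos: [0.582, 0.0133, -0.0182]
tool_rot: [-3.141, 0.006, 1.698]
contact_force: [-1.1, -27.6, 5.7]
opening: 0.0295
grip_force: 40.0
```

The force rose to 28 N with no further motion, so the tray is home. Relaxing the push, releasing and lifting.

Request:
arm_command:
  moves:
    - [[-0.0045,0,0],[0,0,0],0.02]
    - [[-0.0045,0,0],[0,0,0],0.03]
    - [[-0.0045,0,0],[0,0,0],0.05]
    - [[-0.0045,0,0],[0,0,0],0.06]
    - [[-0.0045,0,0],[0,0,0],0.06]

```text
time: 10.95
tool_pos: [0.5815, 0.0147, -0.0192]
tool_rot: [-3.14, -0.001, 1.697]
contact_force: [-0.3, -0.3, 0.4]
opening: 0.0496
grip_force: 0.0
```

Request:
arm_command:
  moves:
    - [[0,0,-0.01],[0,0,0],0.06]
    - [[0,0,-0.03],[0,0,0],0.06]
    - [[0,0,-0.07],[0,0,0],0.06]
    - [[0,0,-0.12],[0,0,0],0.06]
    - [[0,0,-0.17],[0,0,0],0.06]

```text
time: 11.45
tool_pos: [0.5817, 0.0141, 0.1535]
tool_rot: [-3.141, -0.001, 1.697]
contact_force: [1.0, 0.1, -1.0]
opening: 0.0598
grip_force: 0.0
```

```bash
python3 -c "
from h import *
s=robot.observe();print(s['tool_pos'],s['contact_force'])
im,m=save('wrist','w3.png');t,tm=save('top','t3.png')
print(proj(m,[[.5668,.1136,.012],[.58,.009,.05],[.5575,.1877,.024]]))
# stand top colour segmentation
hsv=cv2.cvtColor(t,cv2.COLOR_RGB2HSV)[245:310,430:495];print(hsv[20:50:6,20:50:6].tolist()[0])
print(rel([.519,-.345,.19],1.571))
c0=cv2.imread('pics/t0.png')
w=cv2.resize(cv2.imread('pics/w3.png'),(560,420))
c=cv2.resize(cv2.imread('pics/t3.png')[205:315,205:345],None,fx=1.7,fy=1.7,interpolation=cv2.INTER_CUBIC)
o=np.zeros((600,800,3),np.uint8);o[:420,:560]=w;o[:c.shape[0],562:562+c.shape[1]]=c
cv2.imwrite('pics/c7.png',o)
"
```

```text
[0.58168856 0.01411159 0.15350099] [ 1.00232341  0.07754882 -0.95461697]
[[315.01467954 100.09460754]
 [314.8027306  235.43928267]
 [314.9142292   -2.22889102]]
[[15, 136, 217], [15, 136, 213], [15, 135, 199], [15, 133, 198], [15, 135, 209]]
(array([-0.3474, -0.1117, -0.0308]), array([0.014, 0.002, 0.126]))
```

```bash
python3 -c "
from h import *
m=load('t0.png')
print(unproj(m,[[467.7,271.7],[461.7,276.2]],[.126,.06]))
t=unproj(m,[[467.7,271.7]],[.126])[0]
print(rel([t[0],t[1],.17],1.571))
# ring in w3
im=cv2.imread('pics/w3.png',0); print(im.shape)
c=cv2.HoughCircles(im[:,200:440],cv2.HOUGH_GRADIENT,1,20,param1=80,param2=18,minRadius=8,maxRadius=22)
print(None if c is None else (c[0]+[200,0,0])[:6])
"
```

```text
[[ 0.51679411 -0.34497483  0.126     ]
 [ 0.516366   -0.34676146  0.06      ]]
(array([-0.347 , -0.1142, -0.0108]), array([0.014, 0.002, 0.126]))
(480, 640)
[[324.5  56.5  13. ]]
```

Request:
arm_command:
  moves:
    - [[-0.347,-0.114,-0.018],[0,0,0.126],0.08]
    - [[-0.347,-0.114,-0.018],[0,0,0.126],0.08]
    - [[-0.347,-0.114,-0.018],[0,0,0.126],0.08]
    - [[-0.347,-0.114,-0.018],[0,0,0.126],0.08]
    - [[-0.347,-0.114,-0.018],[0,0,0.126],0.08]

```text
time: 12.05
tool_pos: [0.5341, -0.2328, 0.164]
tool_rot: [3.141, -0.0, 1.571]
contact_force: [1.1, -0.2, -0.6]
opening: 0.0801
grip_force: 0.0
```

```bash
python3 -c "
from h import *
print(rel([.5167,-.3458,.17],1.571))"
```

```text
(array([-0.113 , -0.0175, -0.006 ]), array([ 0., -0.,  0.]))
```

Request:
arm_command:
  moves:
    - [[-0.1,-0.0155,-0.006],[0,0,0],0.08]
    - [[-0.1,-0.0155,-0.006],[0,0,0],0.08]
    - [[-0.1,-0.0155,-0.006],[0,0,0],0.08]
    - [[-0.1,-0.0155,-0.006],[0,0,0],0.08]
    - [[-0.1,-0.0155,-0.006],[0,0,0],0.08]

```text
time: 12.55
tool_pos: [0.5194, -0.3301, 0.1695]
tool_rot: [-3.141, -0.001, 1.571]
contact_force: [-0.4, 0.6, -0.5]
opening: 0.08
grip_force: 0.0
```

```bash
python3 -c "
from h import *
s=robot.observe();print(s['tool_pos'],s['tool_rot'])
im,m=save('wrist','w4.png');t,tm=save('top','t4.png')
p=proj(m,[[.5167,-.3458,.126],[.5167,-.3458,.06]]);print(p)
x,y=p[0].astype(int); x0=min(max(x-120,0),400);y0=min(max(y-130,0),220);print(x0,y0)
o=np.zeros((600,800,3),np.uint8)
o[:520,:480]=cv2.resize(cv2.imread('pics/w4.png')[y0:y0+260,x0:x0+240],(480,520),interpolation=cv2.INTER_CUBIC)
w=cv2.imread('pics/w3.png')[0:270,165:475]; o[:270,485:795]=w
c=cv2.resize(cv2.imread('pics/t4.png')[215:315,205:355],(312,208),interpolation=cv2.INTER_CUBIC);o[300:508,485:797]=c
cv2.imwrite('pics/c8.png',o)"
```

```text
[ 0.51943307 -0.33014433  0.1695092 ] [-3.14125932e+00 -1.14309958e-03  1.57149055e+00]
[[313.40044063 273.35777668]
 [314.26705235 246.80807749]]
193 143
```

View pics/c8.png

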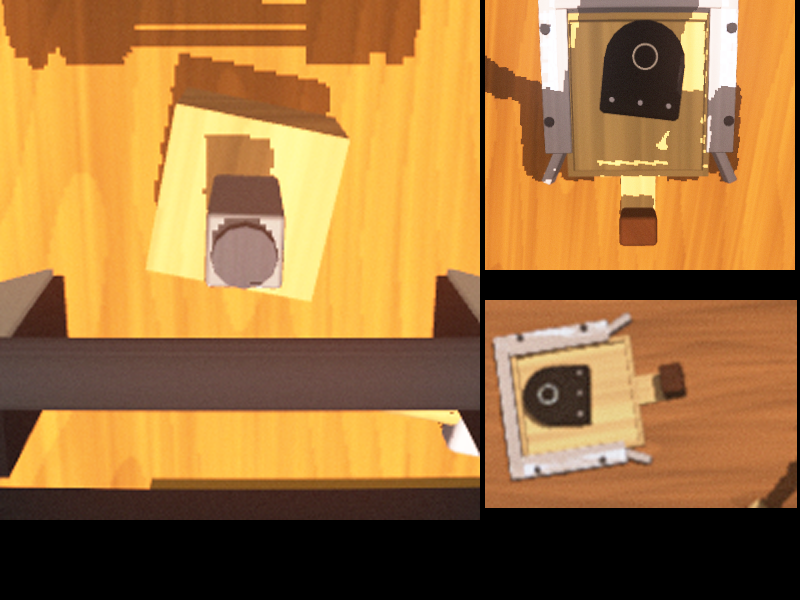

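Left: the tester's cap is centred at crop (244,254), which is wrist px (315,270), and the barrel is square to the tool. Right: the tray sits fully home between the rails against the stop, with the ring at w3 px (325,56).

```bash
python3 -c "
from h import *
m=load('w4.png')
t=unproj(m,[[315,270]],.126)[0];print(t)
print('ring',unproj(load('w3.png'),[[324.7,56.3]],.033),)
print(rel([t[0],t[1],.029],1.571), robot.observe()['tool_pos'])
# ring in top view t4 
im=cv2.imread('pics/t4.png'); px=[[205+(548-485)*150/312, 215+(394-300)*100/208]];print(px,unproj(load('t4.png'),px,.033))
"
```

```text
[ 0.51773576 -0.34351693  0.126     ]
ring [[0.57048455 0.14428801 0.033     ]]
(array([-0.0139, -0.002 ,  0.1407]), array([-0.   , -0.001,  0.002])) [ 0.51975748 -0.32974003  0.169752  ]
[[235.28846153846155, 260.1923076923077]] [[0.56936069 0.14221945 0.033     ]]
```

Request:
arm_command:
  moves:
    - [[-0.014,-0.002,0.01],[0,0,0],0.06]
    - [[-0.014,-0.002,0.04],[0,0,0],0.06]
    - [[-0.014,-0.002,0.075],[0,0,0],0.06]
    - [[-0.014,-0.002,0.11],[0,0,0],0.06]
    - [[-0.014,-0.002,0.13],[0,0,0],0.06]

```text
time: 13.15
tool_pos: [0.5159, -0.3443, 0.036]
tool_rot: [-3.138, -0.003, 1.572]
contact_force: [-0.6, 0.0, 0.9]
opening: 0.0599
grip_force: 0.0
```

Request:
arm_command:
  moves:
    - [[0,0,0.004],[0,0,0],0.06]
    - [[0,0,0.008],[0,0,0],0.06]
    - [[0,0,0.01],[0,0,0],0.06]
    - [[0,0,0.01],[0,0,0],0.06]
    - [[0,0,0.01],[0,0,0],0.06]

```text
time: 13.65
tool_pos: [0.5179, -0.3459, 0.0308]
tool_rot: [3.14, 0.001, 1.571]
contact_force: [-0.7, -0.7, -0.4]
opening: 0.06
grip_force: 0.0
```

Request:
arm_command:
  moves:
    - [[0,0,0],[0,0,0],0.045]
    - [[0,0,0],[0,0,0],0.035]
    - [[0,0,0],[0,0,0],0.02]
    - [[0,0,0],[0,0,0],0.016]
    - [[0,0,0],[0,0,0],0.016]
  squeeze: 30

```text
time: 14.15
tool_pos: [0.5174, -0.3455, 0.0297]
tool_rot: [3.141, -0.0, 1.571]
contact_force: [0.5, 0.3, 0.5]
opening: 0.0263
grip_force: 29.7
```

Gripped. Lifting straight out.

Request:
arm_command:
  moves:
    - [[0,0,-0.015],[0,0,0],0.016]
    - [[0,0,-0.035],[0,0,0],0.016]
    - [[0,0,-0.06],[0,0,0],0.016]
    - [[0,0,-0.09],[0,0,0],0.016]
    - [[0,0,-0.11],[0,0,0],0.016]

```text
time: 14.65
tool_pos: [0.5176, -0.3457, 0.1414]
tool_rot: [3.141, 0.001, 1.571]
contact_force: [0.1, -0.0, -1.7]
opening: 0.026
grip_force: 29.7
```

Request:
arm_command:
  moves:
    - [[0,0,0],[0,0,0],0.016]
    - [[0,0,0],[0,0,0],0.016]
    - [[0,0,0],[0,0,0],0.016]
    - [[0,0,0],[0,0,0],0.016]
    - [[0,0,0],[0,0,0],0.016]

```text
time: 15.15
tool_pos: [0.517, -0.3452, 0.1385]
tool_rot: [-3.14, -0.001, 1.571]
contact_force: [-0.5, 0.1, -2.5]
opening: 0.0262
grip_force: 29.7
```

```bash
python3 -c "
from h import *
print(rel([.5702,.1437-.0015,.14],1.571), robot.observe()['contact_force'])"
```

```text
(array([ 0.4874,  0.0532, -0.0009]), array([-0.001, -0.001, -0.   ])) [-0.50528262  0.13723836 -2.5410491 ]
```

Request:
arm_command:
  moves:
    - [[0.03,0.003,0],[0,0,0],0.016]
    - [[0.07,0.008,0],[0,0,0],0.016]
    - [[0.115,0.013,0],[0,0,0],0.016]
    - [[0.16,0.018,0],[0,0,0],0.016]
    - [[0.2,0.022,0],[0,0,0],0.016]

```text
time: 15.65
tool_pos: [0.5391, -0.1434, 0.1393]
tool_rot: [-3.141, -0.001, 1.571]
contact_force: [0.7, -1.1, -2.4]
opening: 0.0259
grip_force: 29.7
```

Request:
arm_command:
  moves:
    - [[0.045,0.005,0],[0,0,0],0.016]
    - [[0.09,0.01,0],[0,0,0],0.016]
    - [[0.135,0.015,0],[0,0,0],0.016]
    - [[0.175,0.019,0],[0,0,0],0.016]
    - [[0.21,0.023,0],[0,0,0],0.016]

```text
time: 16.15
tool_pos: [0.5621, 0.0668, 0.1394]
tool_rot: [-3.141, -0.0, 1.572]
contact_force: [-0.1, 0.4, -2.1]
opening: 0.0261
grip_force: 29.7
```

Request:
arm_command:
  moves:
    - [[0.02,0.002,0],[0,0,0],0.016]
    - [[0.04,0.004,0],[0,0,0],0.016]
    - [[0.06,0.006,0],[0,0,0],0.016]
    - [[0.07,0.007,0],[0,0,0],0.016]
    - [[0.077,0.008,0],[0,0,0],0.016]

```text
time: 16.65
tool_pos: [0.5702, 0.1421, 0.1393]
tool_rot: [-3.141, 0.0, 1.572]
contact_force: [-0.1, 0.1, -1.4]
opening: 0.026
grip_force: 29.7
```

Request:
arm_command:
  moves:
    - [[0,0,0],[0,0,0],0.016]
    - [[0,0,0],[0,0,0],0.016]
    - [[0,0,0],[0,0,0],0.016]
    - [[0,0,0],[0,0,0],0.016]
    - [[0,0,0],[0,0,0],0.016]

```text
time: 17.15
tool_pos: [0.5704, 0.141, 0.1398]
tool_rot: [3.141, -0.0, 1.57]
contact_force: [0.3, -0.4, -1.9]
opening: 0.0258
grip_force: 29.7
```

```bash
python3 -c "
from h import *
print(rel([.5702,.1417,.0567],1.571), robot.observe()['contact_force'],robot.observe()['tool_rot'])
im,m=save('wrist','w5.png');g=cv2.cvtColor(im,cv2.COLOR_RGB2GRAY)
print(proj(m,[[.5702,.1437,.033]]),robot.observe()['tool_pos'])
c=cv2.HoughCircles(g,cv2.HOUGH_GRADIENT,1,20,param1=80,param2=18,minRadius=8,maxRadius=22)
print(None if c is None else c[0][:8])
save('scene','s5.png');save('top','t5.png')
"
```

```text
(array([ 0.0007, -0.0002,  0.0831]), array([ 0.   , -0.   , -0.001])) [ 0.31453955 -0.35433557 -1.85910277] [ 3.14148447e+00 -5.93387403e-06  1.57012198e+00]
[[317.33645121 225.16960479]] [0.5703687  0.14117355 0.13980646]
[[317.5 224.5  12.7]]
```

The ring shows at exactly the predicted pixel, (317.5, 224.5). Descending to about 4 mm above contact, then gently on.

Request:
arm_command:
  moves:
    - [[0,0,0.02],[0,0,0],0.016]
    - [[0,0,0.04],[0,0,0],0.016]
    - [[0,0,0.06],[0,0,0],0.016]
    - [[0,0,0.075],[0,0,0],0.016]
    - [[0,0,0.081],[0,0,0],0.016]

```text
time: 17.8
tool_pos: [0.5694, 0.1414, 0.0571]
tool_rot: [-3.139, 0.0, 1.571]
contact_force: [-0.1, -0.4, -2.3]
opening: 0.026
grip_force: 29.7
```

Request:
arm_command:
  moves:
    - [[0,0,0.001],[0,0,0],0.016]
    - [[0,0,0.002],[0,0,0],0.016]
    - [[0,0,0.002],[0,0,0],0.016]
    - [[0,0,0.002],[0,0,0],0.016]
    - [[0,0,0.002],[0,0,0],0.016]

```text
time: 18.3
tool_pos: [0.5707, 0.1416, 0.0573]
tool_rot: [3.141, -0.0, 1.571]
contact_force: [-0.2, 0.0, -2.2]
opening: 0.026
grip_force: 29.7
```

Request:
arm_command:
  moves:
    - [[0,0,0.001],[0,0,0],0.016]
    - [[0,0,0.002],[0,0,0],0.016]
    - [[0,0,0.003],[0,0,0],0.016]
    - [[0,0,0.004],[0,0,0],0.016]
    - [[0,0,0.004],[0,0,0],0.016]

```text
time: 18.8
tool_pos: [0.5703, 0.1416, 0.0527]
tool_rot: [-3.142, -0.0, 1.571]
contact_force: [0.0, -0.5, 0.2]
opening: 0.026
grip_force: 29.7
```

Request:
arm_command:
  moves:
    - [[0,0,0.001],[0,0,0],0.016]
    - [[0,0,0.002],[0,0,0],0.016]
    - [[0,0,0.003],[0,0,0],0.016]
    - [[0,0,0.004],[0,0,0],0.016]
    - [[0,0,0.004],[0,0,0],0.016]

```text
time: 19.3
tool_pos: [0.5704, 0.1416, 0.0488]
tool_rot: [3.141, -0.0, 1.571]
contact_force: [-0.7, -0.7, 1.2]
opening: 0.0258
grip_force: 29.7
```

Request:
arm_command:
  moves:
    - [[0,0,0.001],[0,0,0],0.016]
    - [[0,0,0.001],[0,0,0],0.016]
    - [[0,0,0.001],[0,0,0],0.016]
    - [[0,0,0.001],[0,0,0],0.016]
    - [[0,0,0.001],[0,0,0],0.016]

```text
time: 19.8
tool_pos: [0.5704, 0.1416, 0.0478]
tool_rot: [3.141, -0.0, 1.571]
contact_force: [-0.5, -0.2, 2.0]
opening: 0.0263
grip_force: 29.7
```

```bash
python3 -c "
from h import *
L=[]
for i in range(6):
  s=robot.observe();L.append(s['contact_force']);robot.read_camera('top')
print(np.mean(L,0),s['tool_pos'],s['tool_rot'])
im,m=save('wrist','w6.png')
s=robot.observe();print(s['opening'],s['grip_force'])
"
```

```text
[-1.13512838 -0.04884318  1.69825043] [0.57038399 0.1415498  0.04775247] [ 3.14145707e+00 -1.04243489e-04  1.57079052e+00]
0.025856391607661452 29.694529473781586
```

Request:
arm_command:
  moves:
    - [[0,0,0.001],[0,0,0],0.016]
    - [[0,0,0.002],[0,0,0],0.016]
    - [[0,0,0.002],[0,0,0],0.016]
    - [[0,0,0.002],[0,0,0],0.016]
    - [[0,0,0.002],[0,0,0],0.016]

```text
time: 20.65
tool_pos: [0.5704, 0.1416, 0.0458]
tool_rot: [3.141, -0.0, 1.571]
contact_force: [-0.9, -1.3, 2.7]
opening: 0.0261
grip_force: 29.7
```

Request:
arm_command:
  moves:
    - [[0,0,0],[0,0,0],0.016]
    - [[0,0,0],[0,0,0],0.016]
    - [[0,0,0],[0,0,0],0.016]
    - [[0,0,0],[0,0,0],0.016]
    - [[0,0,0],[0,0,0],0.016]

```text
time: 21.15
tool_pos: [0.5704, 0.1416, 0.0458]
tool_rot: [3.141, -0.0, 1.571]
contact_force: [-0.6, 0.2, 2.8]
opening: 0.026
grip_force: 29.7
```

```bash
python3 -c "
from h import *
s=robot.observe();print(s['contact_force'],s['tool_pos'],s['opening'],s['grip_force'])
print(robot.hand_in())
"
```

```text
[-0.58592291  0.19090523  2.80139204] [0.57039335 0.14155399 0.04575439] 0.02596545056932694 29.69470113515854
the job is handed in; nothing more can be done
None
```

I handed the job in at about 21 s: the tray is home against the jig's stop, and the gripped tester stands upright on the chalk ring, pressing at about 5 N, so its plunger should be about half in; no verdict came back.

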